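# Trip the trimmings bin's hidden latch and bin the offcut

### The job

Take the thin release rod from the rack, push it through the small hole in the sloping tin panel to trip the latch behind it so that the tin trimmings bin tips open, and hang the rod back in its rack. Put the sawn-off end of cue blank lying on the bench into the open bin, and leave the other things where they are.

Things in the scene. Friction and masses are not known exactly. Their poses are not given: they have to be found in the camera images.
- cabinet: Fixed oak cabinet, 200 mm deep (x), 264 wide (y), 257 high; origin at the centre of its underside, -x is its front. The bin sits in its front below an oak lip (lip front at x = -102, z = 160 to 180 mm). From the lip a tin panel (8 mm thick) slopes up and back at 35 degrees from level to the oak top (x = 0 to 104 mm), on which ferrule and chalk holder stand.
- hole (a point): Centre of the round access hole (19 mm across, straight through) on the outer face of the sloping panel, at (-45, +50, 218.5) mm in the cabinet's frame; its axes are the cabinet's. The bore is square to the panel: the rod goes in along (0.574, 0, -0.819) in the cabinet's frame, 35 degrees from vertical.
- latch_rest (a point): Fixed point behind the panel, out of sight, 33 mm along the bore from the hole's centre: the middle of the face of the sprung latch plate at rest (46 mm square, facing the hole). Pressing it 7 to 8 mm further along the bore (about 5 N) frees the bin; it stops hard at 14 mm.
- bin (a joint): Tilt of the bin: 0 shut and latched, 0.75 rad fully open. It springs open by itself when the latch is tripped, in about half a second, and a light spring keeps it open.
- bin_inside (a point): Middle of the inside of the tin bin (170 mm wide in y, 90 deep in x; front wall 125 high, back wall 90), 45 mm above its floor; axes tilt with the bin. In the cabinet's frame its hinge lies along y at x = -100, z = 30 mm; it tips to the front. When open its front rim is at x = -188, z = 121 mm; drop things between that rim and the lip.
- rack: Fixed dark wood rack, 100 mm (x) by 170 (y), origin at the centre of its underside. Its deck (12 mm thick, top at 125 mm) has two slots, 20 mm wide, 90 mm apart, open to the front (-x); they run from x = -35 to x = +12 mm. The two tools hang in them by their collars.
- rack_slot0 (a point): Resting place in the slot at +y: level with the deck's top (125 mm), 27 mm in from the slot's mouth; axes are the rack's.
- rack_slot1 (a point): The same for the slot at -y.
- rod_grip (a point): Release rod, the thin one: centre of its plain cylindrical wooden handle (24 mm across, 75 long). The rod's z axis runs from the tip to the handle's end. Below the handle a steel collar 36 mm across and 6 thick (underside 43.5 mm below this point), then a steel shank 8 mm across and 110 long. It hangs upright in one of the two slots (either).
- rod_tip (a point): Tip of the release rod's shank, 153.5 mm below the handle's centre along the rod's axis.
- burnisher: Burnisher with a pear-shaped wooden handle and a shank 16 mm thick, hanging in the other slot; origin at its tip. Leave it.
- offcut_center (a point): The sawn end of a cue blank, lying on the bench: a square wooden bar 28 x 28 mm, 85 long, with a round stub 16 mm across and 30 long at its +x end (115 mm in all along x). This point is the middle of its length, half-way up (14 mm).
- tip_cutter: Chrome tip cutter standing on the bench, 38 mm across, 72 high, origin at its foot. Leave it.
- cork_block: Round cork sanding block, 72 mm across, 36 high, origin at its foot. Leave it.
- ferrule: Yellow plastic ferrule tube, 26 mm across, 60 high, standing on the cabinet; origin at its foot. Leave it.
- chalk_holder: Pewter chalk holder, 48 mm across, 60 high, standing on the cabinet; origin at its foot. Leave it.
- glue: White glue bottle, 52 mm across, 130 high, origin at its foot. Leave it.
Not all that is in view belongs to the job. Leave any black or purple look-alike of the part that bears offcut_center alone.

How it is judged (in metres and radians):
On the way:
1. the bin tips open while the rod's tip is through the hole (value of joint bin above 0.1 rad and distance between rod_tip and hole below 0.055 m and z of rod_tip in the frame of cabinet below 0.195 m), for 0.05 s.
At the end, for the whole second after the job is handed in: The bin stands open (tilt above 0.6 rad); the offcut's centre lies inside the bin, at rest; the release rod hangs by its collar in a slot of the rack, handle up (handle's centre within 30 mm sideways of a slot's resting place and 155 to 180 mm above the bench, tip under 35 mm), at rest (value of joint bin above 0.6 rad and x of offcut_center in the frame of bin_inside between -0.045 and 0.045 m and y of offcut_center in the frame of bin_inside between -0.085 and 0.085 m and z of offcut_center in the frame of bin_inside between -0.045 and 0.055 m and z of rod_grip in the frame of rack between 0.155 and 0.18 m and z of rod_tip in the frame of rack below 0.035 m and (horizontal distance between rod_grip and rack_slot0 below 0.03 m or horizontal distance between rod_grip and rack_slot1 below 0.03 m) and linear speed of each of rod, offcut below 0.03 m/s); the robot touches nothing.
It fails at once if a bystander on the bench or the cabinet is shifted more than 30 mm (distance of any of tip_cutter, cork_block, ferrule, chalk_holder, glue from where it was at the start of the episode above 0.03 m).
It fails at once if the burnisher is shifted more than 30 mm (distance of burnisher from where it was at the start of the episode above 0.03 m).
It also fails if it takes over 70 s, if anything falls off the work surface, if the arm or the gripper's body presses on something with over 40 N, if the wrist force passes 120 N, or if a joint passes its speed limit or range.

### The arm

A 6-joint arm with a two-finger parallel gripper is mounted at the origin on the work surface. World frame = base frame: x ahead of the robot, y to its left, z up, the work surface at z = 0. Lengths are in m, angles in degrees, forces in N, time in s.
With the tool pointing down it reaches from about 0.35 to 0.725 m from the base axis. Payload 4.3 kg.
Tool frame: the origin (TCP) lies at the centre of the arm's flange, where the gripper is bolted on; the fingertips stand 173 mm ahead of it and the grasp point (between the pads) lies 155 mm ahead of it; z points along the fingers, y is the line along which they close (so a half turn about z gives the same grasp; the last joint's range is limited). The gripper opens to 85 mm and grips with 20 to 120 N. Pads are 22 mm wide; open, the fingers measure 114 mm over their backs; the gripper's body (76 mm by 85 mm) begins 54 mm behind the grasp point. The pads swing forward as they close: fully open they stand 13 mm farther back than shut.
Start: joints at [67.649, 21.618, 4.641, 73.018, 0, 83.68], TCP at [0.159, 0.553, 0.405] pointing down, gripper open.
Joint ranges: [-156.06, 156.06], [-48.1, 94.91], [-58.44, 69.94], [-101.28, 121.22], [-78.64, 73.56], [-180, 180]. Speed limits (degrees/s): [147.25, 147.25, 180, 180, 180, 180].

### API

Orientations are given as [roll, pitch, yaw] about the fixed x, y, z axes, in that order (R = Rz(yaw) Ry(pitch) Rx(roll)).
In Python, from rig import arm gives the robot as it stands. Calls block until the motion is done:
- arm.move_ptp(position, orientation): joint-space move of the TCP to a pose.
- arm.movel(position, ori=None, speed=0.15): straight line of the TCP; ori=None keeps the orientation; speed is the mean speed in m/s.
- arm.movej(angles): joint-space move.
- arm.open_gripper() and arm.grasp(): open the fingers fully, or close them until they stop; the grip force is fixed at half the most.
- arm.hold(seconds).
- arm.solve_ik(position, orientation): joint angles nearest the present ones, or None.
- arm.sense(): the state.
- arm.get_image(name): name is "side" or "top" or "wrist"; returns the picture (420x560x3 uint8, red, green, blue); there is no depth.
- arm.camera_info(name): a dict with "intrinsics" (3x3 intrinsics, pixels), "world_from_camera" (4x4, takes a point from camera to world coordinates); the wrist camera has in their place "mount" (4x4, takes a point from camera to tool coordinates, whose origin is the TCP and whose axes are the flange's). Camera axes: x right, y down, z forward; pixel columns grow to the right and rows downward; lengths in m; the calibration is good to about 2 mm. A picture is of the moment at which its call begins: read the wrist's pose just before it. camera_info takes no time and is no camera call.
A pose or a line that the arm cannot do raises arm.Unreachable and nothing moves.
- arm.hand_in(): hands the job in; it is judged then, once.
Trained networks look in the newest picture that a camera, given by its name, has taken for a name from the list of things; names that differ only in an ending like _2 or _b are one class to them, and where a whole thing is asked for, a point or a joint stands for the part that bears it (a point fixed in the world has none). Each returns a list of dicts, best first, with "score" (0 to 1); they miss things now and then, are a little off and sometimes report something else, mostly with a low value. They report only what shows in the picture. A call takes as long as a camera call. They do not tell look-alikes from the thing itself.
- arm.recognise(camera, name): "xyz" ([x, y, z] in m, in the coordinates of the camera as it stood for that picture, good to about 4 mm: the middle of the surface that is visible of it).
The state is a dict: "clock": time; "joint_pos": joint angles; "joint_vel": joint speeds; "joint_torque": joint torques, N m; "ee_pos": TCP position; "orientation": TCP orientation; "wrist_force": force on the tool from outside, world axes, zero at the start; "ft_torque": the same for the moment, N m; "gripper_width": finger opening in m; "finger_force": force on a finger pad.
Only numpy, scipy, OpenCV 4.12 (cv2) and the standard library are available. Lean on these libraries where they do the work, as an engineer would, in place of code of your own. Each camera call takes 0.05 s, during which the arm holds its last target. There are 200 camera calls.

## Working session

There is one attempt and no reset: what is moved stays moved. The work goes in short steps, each a Python script; the robot and the scene stay as the last script left them, time stands still between calls to the robot, and variables do not carry over. Pictures are saved under pics/ and viewed, at most 12 in all, crops included, and the job is handed in when it is done.

```bash
mkdir -p pics; ls
cat > h.py <<'E'
import numpy as np, cv2
from rig import arm
from scipy.spatial.transform import Rotation as R
def T(p,o):
    M=np.eye(4);M[:3,:3]=R.from_euler('xyz',o,degrees=True).as_matrix();M[:3,3]=p;return M
def cam(n):
    i=arm.camera_info(n)
    if 'world_from_camera' in i: return np.array(i['intrinsics']),np.array(i['world_from_camera'])
    s=arm.sense();return np.array(i['intrinsics']),T(s['ee_pos'],s['orientation'])@np.array(i['mount'])
def snap(n,f):
    K,W=cam(n);im=np.array(arm.get_image(n));cv2.imwrite('pics/'+f,im[:,:,::-1]);return im,K,W
def rec(n,name,K,W):
    out=[]
    for d in arm.recognise(n,name):
        c=np.array(d['xyz']);u=K@c;out.append((round(d['score'],2),np.round((W@np.r_[c,1])[:3],4).tolist(),np.round(u[:2]/u[2]).tolist()))
    return out
def proj(p,K,W):
    c=np.linalg.inv(W)@np.r_[p,1];u=K@c[:3];return u[:2]/u[2]
def ray(px,z,K,W):
    d=W[:3,:3]@np.linalg.inv(K)@np.r_[px,1];o=W[:3,3];return o+d*(z-o[2])/d[2]
E
python3 - <<'E'
from h import *
a=[]
for c in ['top','side']:
    im,K,W=snap(c,c+'0.png');a.append(im)
    print(c,W[:3,3].round(3),W[:3,2].round(2))
    for n in ['cabinet','hole','rack','rod_grip','burnisher','offcut_center','tip_cutter','cork_block','ferrule','chalk_holder','glue']:
        try: print(n,rec(c,n,K,W)[:4])
        except Exception as e: print(n,e)
E
```

```text
pics
top [ 0.394 -0.027  1.32 ] [ 0.13  0.01 -0.99]
cabinet [(0.79, [0.6345, -0.0096, 0.2406], [275.0, 176.0])]
hole [(0.68, [0.629, -0.0115, 0.2389], [276.0, 178.0])]
rack [(0.87, [0.4787, 0.3188, 0.1251], [157.0, 244.0])]
rod_grip [(0.69, [0.4763, 0.2778, 0.1789], [167.0, 243.0]), (0.33, [0.4802, 0.3182, 0.1252], [158.0, 243.0])]
burnisher [(0.56, [0.4787, 0.3701, 0.1761], [132.0, 243.0])]
offcut_center [(0.92, [0.3841, -0.3622, 0.0319], [400.0, 273.0]), (0.86, [0.5062, -0.4437, 0.0276], [425.0, 230.0]), (0.77, [0.3191, -0.2515, 0.0332], [363.0, 296.0])]
tip_cutter []
cork_block [(0.69, [0.4413, -0.0398, 0.0335], [289.0, 256.0]), (0.3, [0.432, 0.141, 0.0686], [225.0, 260.0])]
ferrule [(0.66, [0.6816, -0.1008, 0.3043], [313.0, 150.0])]
chalk_holder [(0.56, [0.7068, 0.0676, 0.3149], [241.0, 140.0]), (0.48, [0.482, 0.3209, 0.1244], [157.0, 243.0])]
glue [(0.63, [0.5387, -0.0027, 0.1115], [275.0, 220.0])]
side [-0.054 -0.847  0.807] [ 0.48  0.7  -0.53]
cabinet [(0.83, [0.6082, -0.0909, 0.1737], [323.0, 213.0])]
hole [(0.67, [0.6082, -0.0868, 0.178], [322.0, 211.0])]
rack [(0.7, [0.4834, 0.302, 0.0061], [203.0, 216.0])]
rod_grip [(0.73, [0.4779, 0.2778, 0.1601], [200.0, 174.0])]
burnisher [(0.74, [0.4777, 0.3688, 0.1527], [186.0, 164.0]), (0.37, [0.6072, -0.0922, 0.1743], [323.0, 213.0])]
offcut_center [(0.72, [0.5049, -0.4548, 0.0343], [401.0, 375.0]), (0.69, [0.3224, -0.2568, 0.0257], [263.0, 356.0]), (0.62, [0.3813, -0.375, 0.0302], [324.0, 380.0]), (0.61, [0.6071, -0.0895, 0.1754], [322.0, 212.0])]
tip_cutter [(0.75, [0.4339, 0.1335, 0.0419], [215.0, 239.0]), (0.25, [0.4785, 0.2754, 0.153], [201.0, 177.0])]
cork_block [(0.92, [0.4347, -0.059, 0.0362], [256.0, 279.0])]
ferrule [(0.59, [0.6803, -0.1166, 0.2917], [357.0, 164.0])]
chalk_holder [(0.87, [0.7048, 0.0527, 0.2944], [318.0, 136.0])]
glue [(0.84, [0.591, -0.3109, 0.07], [381.0, 301.0]), (0.7, [0.4859, 0.3053, 0.0068], [203.0, 216.0])]
```

Run:
```python
import cv2,numpy as np
a=cv2.imread('pics/top0.png');b=cv2.imread('pics/side0.png')
A=cv2.resize(a[110:330,100:460],(800,489),interpolation=cv2.INTER_CUBIC)
cv2.imwrite('pics/topc.png',A)
cv2.imwrite('pics/sidec.png',cv2.resize(b[100:420,150:480],(619,600),interpolation=cv2.INTER_CUBIC))
```

```text
(no output)
```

View pics/topc.png

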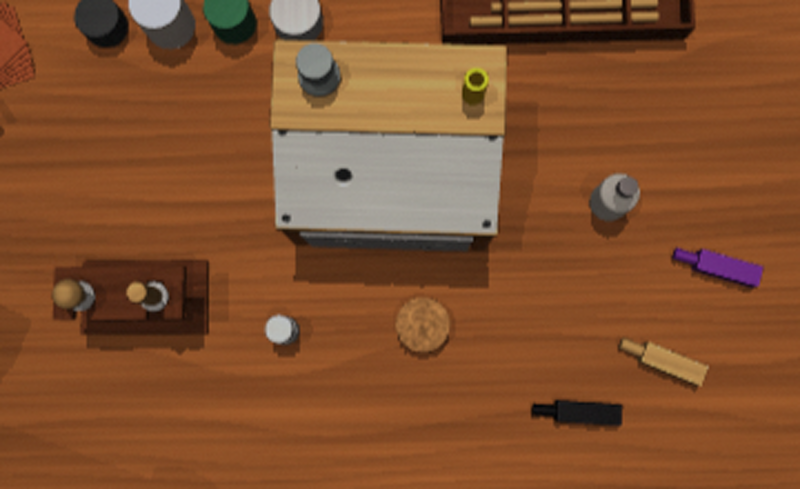

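View pics/sidec.png

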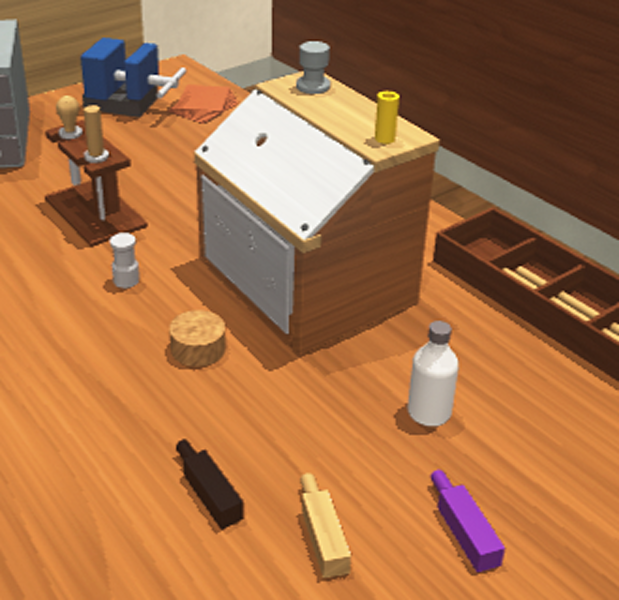

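The offcut candidates in the top picture are black (363,296), pale wood (400,273) and purple (425,230). The task excludes the black and purple ones, so the pale wood one is the offcut, and the enlarged crops confirm it. The thin rod with the plain handle hangs in the -y slot at (167,243). The burnisher with the pear handle is at (132,243), and the hole is at about (254,189).

Run:
```python
from h import *
from scipy.optimize import least_squares
K,W=cam('top')
P=np.array([[-102,132,180],[-102,-132,180],[0,132,257],[0,-132,257],[104,132,257],[104,-132,257],[-45,50,218.5]])/1e3
q=np.array([[275,230],[498,235],[272,131],[504,136],[275,42],[507,45],[343,175]])/2.2222+[100,110]
def f(v): 
    c,s=np.cos(v[2]),np.sin(v[2])
    return np.concatenate([(proj([v[0]+c*p[0]-s*p[1],v[1]+s*p[0]+c*p[1],p[2]],K,W)-t)*(3 if i==6 else 1) for i,(p,t) in enumerate(zip(P,q))])
r=least_squares(f,[.64,0,0]);print(r.x,np.degrees(r.x[2]),r.fun.round(1).reshape(-1,2).tolist())
print('hole',ray(q[6],.2185,K,W))
G=[.477,.278]
for yaw in(0,90,180,-90):
    print(yaw,arm.solve_ik([*G,.3235],[180,0,yaw]),arm.solve_ik([*G,.3235+.14],[180,0,yaw]))
    Rr=R.from_euler('y',-35,degrees=True)*R.from_euler('xyz',[180,0,yaw],degrees=True)
    z=Rr.as_matrix()[:,2];h=np.array([*ray(q[6],.2185,K,W)]);print(z)
    for d in(-.02,.044): print(d,arm.solve_ik((h+z*(d-.1535-.155)).tolist(),Rr.as_euler('xyz',degrees=True).tolist()))
print(arm.camera_info('wrist'))
```

```text
[ 0.64765847 -0.00747652 -0.05520387] -3.162948749338293 [[-0.3, -1.0], [-0.0, -0.3], [-1.3, -1.3], [0.8, -0.6], [-0.7, -1.7], [0.1, -0.3], [0.4, 1.7]]
hole [0.60698501 0.04526446 0.2185    ]
0 [  23.65039227   21.03747417   -8.44874797   60.51377785    0.
 -156.34960773] [  23.65039227   18.52276499    8.82960621   80.30684122    0.
 -156.34960773]
[ 5.73576436e-01 -1.22464680e-16 -8.19152044e-01]
-0.02 [ -3.05324498 -15.34947114 -29.99309364  40.39460945   1.75071305
 177.49814927]
0.044 [ -2.7535004   -9.87433366 -33.85110585  31.05432026   1.57893493
 177.74389326]
90 [ 23.65039227  21.03747417  -8.44874797  60.51377785   0.
 113.65039227] [ 23.65039227  18.52276499   8.82960621  80.30684122   0.
 113.65039227]
[ 0.57357644  0.         -0.81915204]
-0.02 [ -3.05324498 -15.34947114 -29.99309364  40.39460945   1.75071305
  87.49814927]
0.044 [ -2.7535004   -9.87433366 -33.85110585  31.05432026   1.57893493
  87.74389326]
180 [23.65039227 21.03747417 -8.44874797 60.51377785  0.         23.65039227] [23.65039227 18.52276499  8.82960621 80.30684122  0.         23.65039227]
[ 5.7357643
[... 395 characters left out ...]
5204]
-0.02 [ -3.05324498 -15.34947114 -29.99309364  40.39460945   1.75071305
 -92.50185073]
0.044 [ -2.7535004   -9.87433366 -33.85110585  31.05432026   1.57893493
 -92.25610674]
{'intrinsics': array([[305.58506747,   0.        , 279.97491587],
       [  0.        , 305.58506747, 213.25405425],
       [  0.        ,   0.        ,   1.        ]]), 'mount': array([[-3.04420610e-04, -9.55084081e-01, -2.96334786e-01,
         7.51064521e-02],
       [ 9.99999907e-01, -3.81581502e-04,  2.02547389e-04,
         7.80168613e-04],
       [-3.06525660e-04, -2.96334697e-01,  9.55084108e-01,
         3.09217231e-02],
       [ 0.00000000e+00,  0.00000000e+00,  0.00000000e+00,
         1.00000000e+00]])}
```

Run:
```python
from h import *
arm.move_ptp([.57,.09,.50],[180,0,-90])
im1,K,W=snap('wrist','w1.png')
print(proj([.607,.0453,.2185],K,W),rec('wrist','hole',K,W),rec('wrist','cabinet',K,W))
g=cv2.cvtColor(im1,cv2.COLOR_RGB2GRAY)
np.savez('w1.npz',K=K,W=W)
arm.move_ptp([.477,.278,.463],[180,0,-90])
im2,K,W=snap('wrist','w2.png');np.savez('w2.npz',K=K,W=W)
print(proj([.477,.278,.206],K,W),rec('wrist','rod_grip',K,W),rec('wrist','rack',K,W),arm.sense()['clock'])
cv2.imwrite('pics/w12.png',cv2.resize(np.hstack([im1,im2]),(800,300))[:,:,::-1])
```

```text
[235.22196487 156.87213363] [(0.7, [0.6478, 0.0131, 0.2494], [167.0, 115.0])] [(0.69, [0.6509, 0.0103, 0.2487], [163.0, 111.0]), (0.15, [0.4453, -0.0373, 0.039], [377.0, 76.0])]
[281.90612621 219.82607583] [(0.88, [0.4765, 0.2806, 0.189], [282.0, 216.0])] [(0.69, [0.496, 0.3095, 0.123], [264.0, 223.0]), (0.37, [0.4427, 0.1417, 0.0682], [313.0, 60.0])] 4.8833
```

View pics/w12.png

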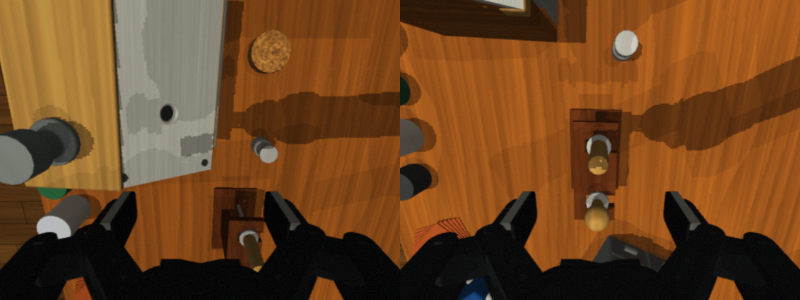

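Run:
```python
import cv2,numpy as np
a=cv2.imread('pics/w1.png')[128:188,205:265];b=cv2.imread('pics/w2.png')[150:330,225:335]
g=cv2.cvtColor(a,6);m=(g<60).astype('uint8');n,l,s,c=cv2.connectedComponentsWithStats(m);print(s[1:].tolist(),(c[1:]+[205,128]).tolist())
cv2.imwrite('pics/c2.png',np.hstack([cv2.resize(a,(400,400),interpolation=2),np.pad(cv2.resize(b,(244,400),interpolation=2),((0,0),(10,0),(0,0)))]))
```

```text
[[20, 20, 17, 22, 298]] [[232.88590604026845, 158.19127516778525]]
```

View pics/c2.png

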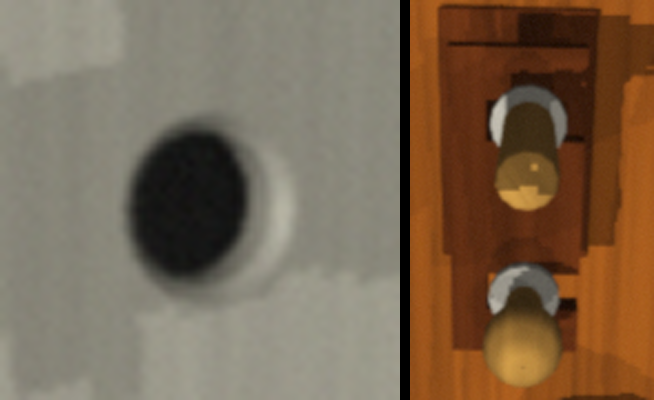

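Run:
```python
from h import *
d=np.load('w1.npz');print('hole',ray([236.8,159.2],.2185,d['K'],d['W']))
d=np.load('w2.npz');print('top',ray([277.7,231],.206,d['K'],d['W']),'collar',ray([278.1,204.9],.131,d['K'],d['W']),'deck corners',[ray(np.array(p)/2.2222+[225,150],.125,d['K'],d['W']).round(4).tolist() for p in ((35,43),(180,43))])
```

```text
hole [0.60579723 0.04717586 0.2185    ]
top [0.48031152 0.28730324 0.206     ] collar [0.48047914 0.286959   0.131     ] deck corners [[0.5181, 0.2514, 0.125], [0.4523, 0.2514, 0.125]]
```

Run:
```python
from h import *
p=[.4804,.2871]
arm.movel([*p,.463],speed=.15)
arm.movel([*p,.3265],speed=.12)
print(arm.sense()['wrist_force'])
arm.grasp();s=arm.sense();print(s['gripper_width'],s['finger_force'],s['wrist_force'],s['ee_pos'])
arm.movel([*p,.3465],speed=.05)
s=arm.sense();print(s['gripper_width'],s['wrist_force'],s['clock'])
im,K,W=snap('wrist','w3.png')
im2,_,_=snap('side','s3.png')
cv2.imwrite('pics/c3.png',np.hstack([cv2.resize(im[130:],(560,290)),cv2.resize(im2[100:245,130:250],(240,290))])[:,:,::-1])
```

```text
[ 0.64461689 -0.72865356 -0.18012762]
0.022899126768753258 58.595255613327026 [-0.15534727 -0.70636112  2.89817014] [0.48039055 0.28712441 0.32679698]
0.022865388130370683 [ 0.04204077  0.0032169  -1.3342171 ] 7.5583
```

View pics/c3.png

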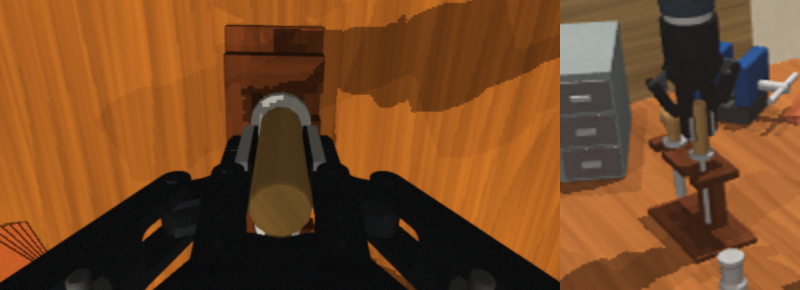

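```bash
cat >> h.py <<'E'
HOLE=np.array([.6062,.0465,.2185]); YAW=-3.16; L=.158+.1535
RI=R.from_euler('z',YAW,degrees=True)*R.from_euler('y',-35,degrees=True)*R.from_euler('xyz',[180,0,-90],degrees=True)
ZI=RI.as_matrix()[:,2]; OI=RI.as_euler('xyz',degrees=True).tolist()
def ins(d,off=(0,0,0)): return (HOLE+np.array(off)+ZI*(d-L)).tolist()
E
python3 - <<'E'
from h import *
print(ZI)
arm.movel([.4804,.2871,.53],speed=.2)
arm.move_ptp(ins(-.05),OI)
arm.movel(ins(-.015),speed=.05)
s=arm.sense();print(s['clock'],s['gripper_width'])
im,K,W=snap('wrist','w4.png')
z=ZI
print('tip',proj(HOLE-.015*z,K,W),'hole',proj(HOLE,K,W))
im2,K2,W2=snap('side','s4.png');u=proj(HOLE,K2,W2);v=proj(HOLE-.015*z,K2,W2);print('side',u,v)
im3,K3,W3=snap('top','t4.png')
x,y=u.astype(int)
c=proj(HOLE,K,W).astype(int);print(c)
cv2.imwrite('pics/c4.png',np.hstack([cv2.resize(im[c[1]-60:c[1]+60,c[0]-60:c[0]+60],(400,400),interpolation=2),cv2.resize(im2[y-40:y+40,x-40:x+40],(400,400),interpolation=2)])[:,:,::-1])
E
```

```text
[ 0.57270431 -0.03161808 -0.81915204]
10.5083 0.02262758867025008
tip [280.79879298 201.2494578 ] hole [280.75963018 197.34274215]
side [287.6937259  174.08585922] [284.8045626  170.57802252]
[280 197]
```

View pics/c4.png

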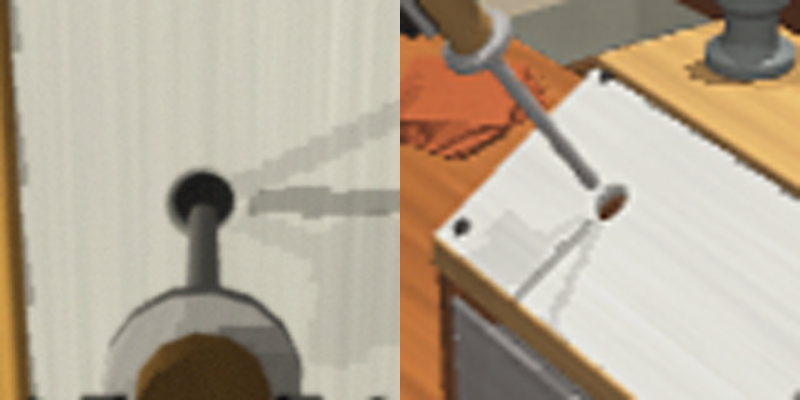

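Wrist view: the hole centre is at about (280,197) and the rod tip is lined up just over its near edge. The side view agrees, so I'm inserting.

Run:
```python
from h import *
s0=np.array(arm.sense()['wrist_force'])
for d in (.005,.015,.025,.031,.036,.039,.042,.0435):
    arm.movel(ins(d),speed=.04);s=arm.sense();f=np.array(s['wrist_force'])-s0
    print(d,f.round(2),'axial',round(-f@ZI,2),round(s['clock'],2))
    if np.linalg.norm(f)>25: break
arm.hold(.6)
im2,K2,W2=snap('side','s5.png');im,_,_=snap('wrist','w5.png')
cv2.imwrite('pics/c5.png',np.hstack([cv2.resize(im2[110:310,150:390],(480,400)),cv2.resize(im[150:250,240:320],(320,400))])[:,:,::-1])
```

```text
0.005 [ 1.   1.4 -1.2] axial -1.51 11.31
0.015 [ 1.35  1.21 -0.57] axial -1.2 11.71
0.025 [ 0.63 -0.   -0.94] axial -1.13 12.11
0.031 [ 0.48  0.4  -0.25] axial -0.47 12.41
0.036 [-0.91  1.24  0.5 ] axial 0.97 12.68
0.039 [-0.42  1.46  2.7 ] axial 2.5 12.93
0.042 [-1.34  1.07  3.3 ] axial 3.51 13.18
0.0435 [-1.67  1.42  4.3 ] axial 4.53 13.43
```

View pics/c5.png

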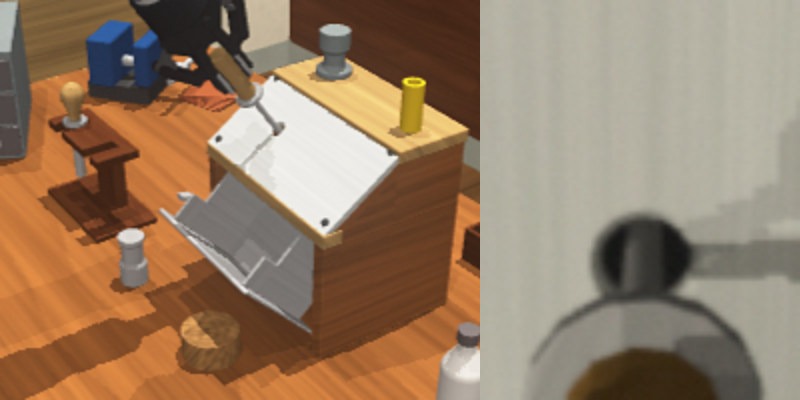

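The bin stands open. Now I'm retracting and returning the rod to its slot.

Run:
```python
from h import *
arm.movel(ins(-.05),speed=.12)
arm.move_ptp([.4804,.2871,.53],[180,0,-90])
arm.movel([.4804,.2871,.455],speed=.15)
im,K,W=snap('wrist','w6.png');im2,_,_=snap('side','s6.png');t=np.array([.4804,.2871,.455-L]);print(arm.sense()['clock'],proj(t,K,W))
cv2.imwrite('pics/c6.png',np.hstack([cv2.resize(im[120:320,180:380],(400,400)),cv2.resize(im2[120:260,140:280],(400,400))])[:,:,::-1])
```

```text
16.75 [281.33004794 201.36491973]
```

View pics/c6.png

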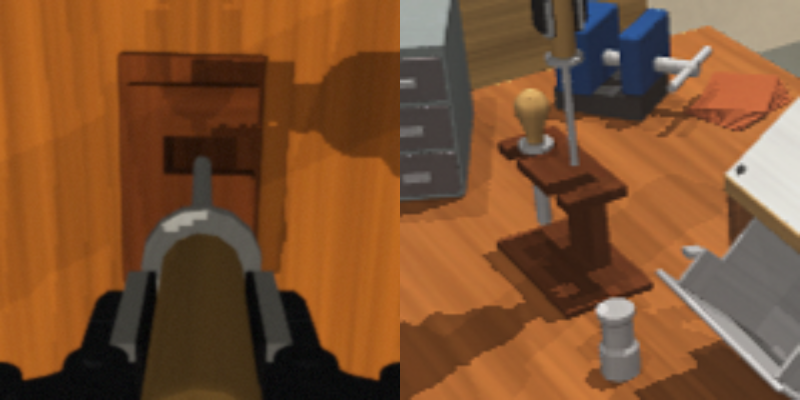

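Run:
```python
from h import *
K,W=cam('wrist');print([ray(p,.125,K,W).round(4).tolist() for p in ([262.5,197.5],[270,188.5],[270,206.5])])
arm.movel([.4804,.2871,.43],speed=.08)   # tip at .1185, just in the slot
s=arm.sense();print(s['wrist_force'])
f0=np.array(s['wrist_force'])
for z in (.41,.37,.34,.330,.3275):
    arm.movel([.4804,.2871,z],speed=.06 if z<.38 else .1);f=np.array(arm.sense()['wrist_force'])-f0;print(z,f.round(2))
    if np.linalg.norm(f)>12: break
```

```text
[[0.5002, 0.2889, 0.125], [0.4925, 0.2796, 0.125], [0.4927, 0.2984, 0.125]]
[-0.14058053 -0.5334815  -1.2114957 ]
0.41 [ 0.31  0.1  -0.45]
0.37 [0.19 0.49 0.29]
0.34 [0.23 0.91 0.35]
0.33 [0.01 0.89 1.04]
0.3275 [-0.15  0.58  0.29]
```

Run:
```python
from h import *
arm.movel([.4804,.2871,.3268],speed=.03)
arm.open_gripper();print(arm.sense()['gripper_width'])
arm.movel([.4804,.2871,.47],speed=.15)
im,K,W=snap('wrist','w7.png');print(rec('wrist','rod_grip',K,W))
arm.move_ptp([.30,-.15,.47],[180,0,-90])
arm.move_ptp([.38,-.34,.36],[180,0,-90])
im2,K,W=snap('wrist','w8.png');np.savez('w8.npz',K=K,W=W);print(rec('wrist','offcut_center',K,W),arm.sense()['clock'])
cv2.imwrite('pics/c7.png',np.hstack([cv2.resize(im[120:320,180:380],(300,300)),cv2.resize(im2,(480,360))[:300]])[:,:,::-1])
hsv=cv2.cvtColor(im2,cv2.COLOR_RGB2HSV)
```

```text
0.0856237628118312
[(0.74, [0.4773, 0.2797, 0.1903], [284.0, 203.0])]
[(0.67, [0.5047, -0.4506, 0.026], [144.0, 76.0]), (0.57, [0.3201, -0.262, 0.0281], [336.0, 264.0]), (0.56, [0.3841, -0.3641, 0.0306], [277.0, 172.0])] 24.4333
```

View pics/c7.png

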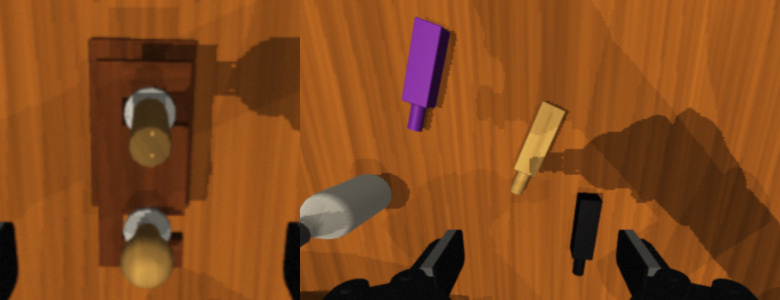

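The rod hangs upright in its slot again. The pale offcut is in the clear, with the middle of its top face at about (278,162) in the full wrist picture.

Run:
```python
from h import *
d=np.load('w8.npz');K,W=d['K'],d['W']
f=lambda u,v: ray([(u-300)/.857,v/.857],.028,K,W)
c=[f(543,101),f(562,107),f(516,170),f(533,177)]
far=(c[0]+c[1])/2;near=(c[2]+c[3])/2
print('len',np.linalg.norm(far-near),'w',np.linalg.norm(c[0]-c[1]),np.linalg.norm(c[2]-c[3]))
# mask-based check
im=cv2.imread('pics/w8.png')[110:235,240:320];hsv=cv2.cvtColor(im,cv2.COLOR_BGR2HSV)
m=((hsv[...,2]>150)&(hsv[...,0]>14)).astype('uint8');n,l,s,cc=cv2.connectedComponentsWithStats(m);i=1+s[1:,4].argmax()
ys,xs=np.where(l==i);P=np.array([ray([x+240,y+110],.028,K,W)[:2] for x,y in zip(xs,ys)],'float32')
r=cv2.minAreaRect(P);print('mask',s[i].tolist(),r)
u=(near-far)/np.linalg.norm(near-far);print('center',(far+near)/2,'stub dir',u,np.degrees(np.arctan2(u[1],u[0])))
```

```text
len 0.08569981991439185 w 0.021972989539068403 0.021906573651453046
mask [5, 9, 64, 109, 2441] ((0.38890278339385986, -0.35797208547592163), (0.11244279891252518, 0.02781863510608673), 65.44277954101562)
center [ 0.38316526 -0.3716019   0.028     ] stub dir [0.37584764 0.92668147 0.        ] 67.92328836894711
```

Run:
```python
from h import *
g=[.3848,-.367];o=[180,0,-113.8]
arm.move_ptp([*g,.27],o)
arm.movel([*g,.180],speed=.1);print(arm.sense()['wrist_force'])
arm.grasp();s=arm.sense();print(s['gripper_width'],s['finger_force'])
arm.movel([*g,.30],speed=.15);s=arm.sense();print(s['gripper_width'],s['wrist_force'])
arm.movel([*g,.46],speed=.25)
c,sn=np.cos(np.radians(YAW)),np.sin(np.radians(YAW))
q=np.array([-.150,-.010]);p=[HOLE[0]+.0422+c*q[0]-sn*q[1],HOLE[1]-.0524+sn*q[0]+c*q[1]];print(p)
arm.move_ptp([*p,.46],[180,0,-90+YAW])
im,K,W=snap('wrist','w9.png');im2,_,_=snap('side','s9.png');print(arm.sense()['gripper_width'],arm.sense()['clock'])
cv2.imwrite('pics/c9.png',np.hstack([cv2.resize(im,(480,360)),cv2.resize(im2[80:320,160:360],(300,360))])[:,:,::-1])
```

```text
[ 0.05107653 -0.05500158  0.31417565]
0.02677825427968808 60.18391013145447
0.026858392531322436 [-0.89888166 -0.13309113 -0.50636718]
[np.float64(0.4980768317729611), np.float64(-0.007616127671633928)]
0.02713738710409004 29.7667
```

View pics/c9.png

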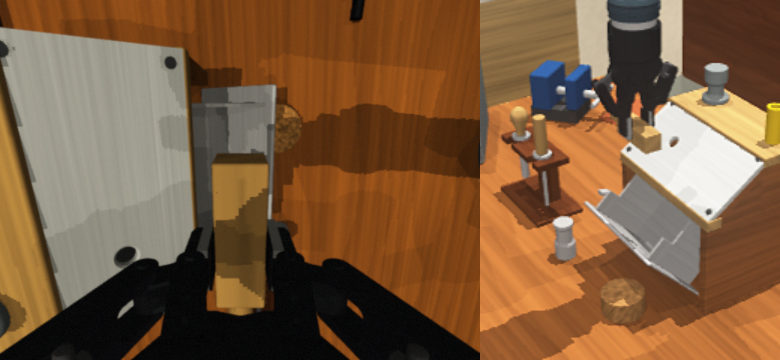

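Run:
```python
from h import *
p=[.4981,-.0076]
arm.movel([*p,.353],speed=.12);print(arm.sense()['wrist_force'])
arm.open_gripper();arm.hold(.3)
arm.movel([*p,.47],speed=.2);arm.move_ptp([.30,-.2,.48],[180,0,-90])
im,K,W=snap('side','s10.png');im2,_,_=snap('top','t10.png');print(rec('side','offcut_center',K,W),rec('side','rod_grip',K,W),arm.sense()['clock'])
cv2.imwrite('pics/c10.png',np.hstack([cv2.resize(im[100:320,150:390],(436,400)),cv2.resize(im2[170:290,130:330],(360,400)[:1]+(216,)) if 0 else np.pad(cv2.resize(im2[170:290,130:330],(360,216)),((0,184),(0,0),(0,0)))])[:,:,::-1])
```

```text
[-0.08827932 -0.17973913 -0.56882869]
[(0.87, [0.5025, -0.4571, 0.0328], [401.0, 377.0]), (0.71, [0.5446, 0.0176, 0.0617], [275.0, 239.0]), (0.58, [0.3214, -0.2568, 0.0274], [263.0, 356.0]), (0.38, [0.6072, -0.0885, 0.1724], [322.0, 213.0])] [(0.72, [0.4777, 0.2779, 0.1792], [200.0, 168.0])] 33.7167
```

View pics/c10.png

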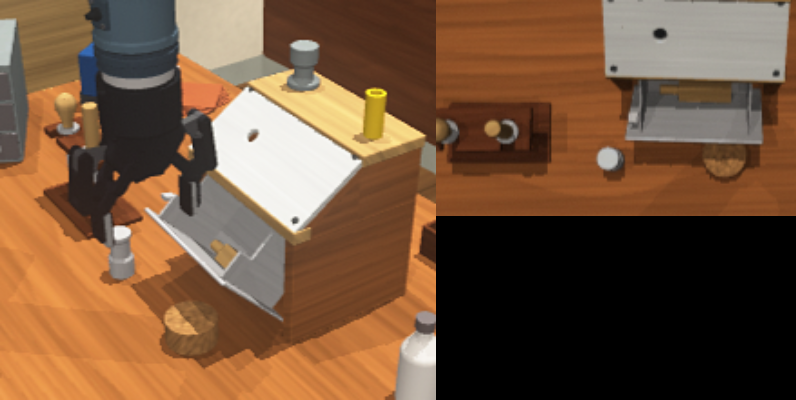

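The offcut lies in the open bin along its floor (top view, about (257,220)). The rod hangs in its slot and the other things are where they were.

```bash
python3 -c "
from h import *
arm.hold(.5);print(arm.hand_in())"
```

```text
the job is handed in; nothing more can be done
None
```

I tripped the latch with the rod and the bin tipped open. The rod is back in its rack slot, the offcut is in the bin, and the job was handed in at about 34 s on the robot's clock; the hand-in gave no verdict.

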